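# Set and lock the length stop of a portion cutter

## Robot

A 6-joint arm with a two-finger parallel gripper is mounted at the origin on the work surface. World frame = base frame: x ahead of the robot, y to its left, z up, the work surface at z = 0. Lengths are in m, angles in rad, forces in N, time in s.
With the tool pointing down it reaches from about 0.35 to 0.85 m from the base axis. Payload 8.1 kg.
Tool frame: the origin (TCP) lies at the very end of the fingers, on their centre line; the grasp point (between the pads) lies 19 mm behind it; z points along the fingers, y is the direction in which the jaws open and shut (so a half turn about z gives the same grasp; the last joint's range is limited). The gripper opens to 93 mm and grips with 3 to 60 N. Pads are 15 mm wide; open, the fingers measure 128 mm over their backs; the gripper's body (75 mm by 188 mm) begins 65 mm behind the grasp point.
Start: joints at [1.023, 0.13, 1.488, -0, 1.523, -0.085], TCP at [0.268, 0.537, 0.219] pointing down, gripper open.
Joint ranges: [-2.96, 2.96], [-0.89, 2.26], [0.02, 2.5], [-1.34, 4.48], [0, 2.73], [-2.66, 2.66]. Speed limits (rad/s): [2.39, 2.39, 2.79, 3.14, 3.14, 3.14].

## Interface

Orientations are given as a rotation vector (axis times angle).
In Python, from plant import robot gives the robot as it stands.
- The arm moves only by the tool jog_arm, never from a script. Its argument "commands" is a list of rows, each a list of 3 entries, a list of its own where there are three numbers: the shift along the world's x, y, z scaled (see below), then the turn, a rotation vector about the world's x, y, z scaled (see below), then the closure, from -1 (fully open) to 1 (shut), so that 0 is half open. In form: [[[tx, ty, tz], [ax, ay, az], hand], ...]. A call has 1 to 10 rows; each row is the pose to reach, as a shift and turn from the pose measured when the call began, turning the shorter way round; what a row does not reach only later rows make up. The controller multiplies each number of a shift by 0.6 m and each number of a turn by 2 pi rad. A row lasts 1/8 s, in which the tool goes at most 62.5 mm and 10.7 degrees, less where a joint would pass 70% of its speed; a pose out of reach is approached as far as the arm can. A call with a number of a shift or a turn outside -1 to 1 is refused whole. A call with a gripper value outside its range is refused whole. The fingers move at their own pace and stop on an object; "newtons" is the grip in N (left out, the last holds). Time passes only in rows, so rows that repeat a pose let the fingers close. It gives the time, the measured TCP pose, the force and the opening at its end, in the units of the state.
- robot.read_state(): the state, without advancing time (a new reading comes with each control period).
- robot.read_camera(name): name is "scene" or "side" or "wrist"; returns a dict with "pixels" (384x512x3 uint8, red, green, blue), "fovy" (degrees; the focal length in pixels is half the picture's height over the tangent of half this angle, whatever the lens; pixels are square), "cx", "cy" (the principal point, pixels), "rvec" (rotation vector, rad) and "tvec" (3), from world to camera coordinates, as OpenCV has them; the wrist camera has in their place "tool_from_camera" (4x4, takes a point from camera to tool coordinates, whose origin is the TCP and whose axes are the flange's). Camera axes: x right, y down, z forward; pixel columns grow to the right and rows downward; lengths in m; the calibration is good to about 2 mm. A picture is of the moment at which its call begins: read the wrist's pose just before it. There is no depth.
- robot.close_job(): hands the job in, once; it reports no verdict.
Trained networks look in the newest picture that a camera, given by its name, has taken for a name from the list of things; names that differ only in an ending like _2 or _b are one class to them, and where a whole thing is asked for, a point or a joint stands for the part that bears it (a point fixed in the world has none). Each returns a list of dicts, best first, with "p" (0 to 1); they miss things now and then, are a little off and sometimes report something else, mostly with a low value. They report only what shows in the picture. A call takes as long as a camera call. They do not tell look-alikes from the thing itself.
- robot.trace(camera, name): "pixels" (384x512 bool, what is visible of it) and "uv" ([column, row] in pixels, amid what is visible of it).
The state is a dict: "t": time; "q": joint angles; "dq": joint speeds; "joint_torque": joint torques, N m; "tool_pos": TCP position; "orientation": TCP orientation; "force": force on the tool from outside, world axes, zero at the start; "wrist_torque": the same for the moment, N m; "opening": finger opening in m.
Only numpy, scipy, OpenCV 4.12 (cv2) and the standard library are available. Lean on these libraries where they do the work, as an engineer would, in place of code of your own. Each camera call takes 0.05 s, during which the arm holds its last target.

## Task

Set the cutter's length stop to the sample piece of cheese lying on its bed: with the red cam lever still open, slide the stop along its rod until the piece sits square and snug between blade and stop, without squashing the cheese. Then flip the lever all the way over centre until it snaps home, without forcing it, so that the stop is locked there, and let go. Leave the big block of cheese, the bowl, the jar and the brush where they are.

Things in the scene. Friction and masses are not known exactly. Their poses are not given: they have to be found in the camera images.
- cutter: Bench-top guillotine portion cutter, fixed to the table. Origin: table height, centre of its base (aluminium, 200 mm in x, 440 in y, y -210..230). White bed, top 45 mm high, x -90..75. +y: along the guide rod from stop to blade; +x: to the rod's side. Guide rod 16 mm thick along y at x 110, height 66. Blade frame at y 46..68: posts at x -91 and 79, bridge across at 213..225 mm height, handle under it.
- blade_face (a point): Centre of the blade's flat face towards the stop, 75 mm above the table. The blade is parked down, an upright steel plate across the bed, fixed; cutter frame: x -6, y 55. Axes as cutter.
- stop (a joint): Slide of the stop carriage on the guide rod, m. 0: far end; grows towards the blade (cutter +y); end 0.195. The gap between stop plate and blade is 0.205 minus this value. Lever open: it slides stiffly, about 2.5 N, and stays where it is left. Lever closed: clamped to the rod.
- stop_face (a point): On the face of the stop plate towards the blade, at cutter x 0, 76 mm above the table. The aluminium plate stands across the bed: 8 mm thick (back face at y -8 from here), x -73..82, from 49 to 131 mm height (black trim on its top edge). It is one with the carriage block on the rod, x 87..133, y -53..-7 from here, up to 92 mm height. Axes as cutter.
- lever (a joint): Red cam lever on top of the block, rad. 0: open, standing up, leaning 0.26 towards cutter -x. Grows as the tip swings up, over and down to +x; 1.83: closed, level, pointing to +x, on its end stop. Turns about cutter y. Push at 60 mm from the pin: rises to about 10 N near 0.8 to 1.3, falls to none at dead centre, 1.62; past that it snaps home by itself. Let go before, it springs back open.
- lever_pivot (a point): The lever's pin, 104 mm above the table, in the middle of the block: cutter x 110, and 30 mm behind stop_face in y. The pin lies along y; dark steel cam, 25 mm across, between two cheeks, 33 mm over all in y. Moves with the stop. Axes as cutter.
- lever_tip (a point): Middle of the lever's red paddle, 66 mm from the pin. z points along the lever away from the pin, y along the pin. Paddle 36 mm long (48 to 84 mm from the pin), 22 mm wide in y, 11 mm thick; the arm below it 16 mm wide, 8 thick.
- piece_mid (a point): Middle of the sample piece, a loose hand-cut block of hard yellow cheese with brown rind on top and one side, on the bed between stop and blade: 84 mm wide (x), 45 mm high, its length along the rod (y) about 65 mm but up to 5 mm more or less, 0.2 to 0.35 kg; firm, but dented by more than 20 N. Starts askew by up to 0.22 rad and short of the blade; it slides on the bed.
- big_block: The big block of the same cheese, 75 x 110 x 55 mm, loose on the bed beyond the blade. Origin: centre of its underside. Leave it alone.
- bowl: Steel bowl, 124 mm across, 60 high, on the table. Origin: centre of its foot. Leave it alone.
- jar: White jar with green lid, 66 mm across, 100 high, on the table. Origin: centre of its foot. Leave it alone.
- brush: Pastry brush with wooden handle, 220 mm long, lying on the table. Leave it alone.
Things that resemble listed ones, but are neither listed nor needed, are in the scene too. What is shaped like the part that bears piece_mid but blue or pink is not meant.

How it is judged:
On the way, in this order (a step that is already met when the one before it is completed fails the run):
1. with the lever still open, the piece is square and snug between blade and stop (y of piece_mid in the frame of blade_face above -0.036 m and angle between the y axis of piece_mid and the y axis of cutter, either way round below 0.05 rad and value of joint stop above 0.1345 m and value of joint lever below 0.8 rad), for 0.2 s.
2. the lever is over centre and home on its end stop (value of joint lever above 1.78 rad), for 0.2 s.
At the end, for the whole second after the job is handed in: The piece lies flat and square (within 0.05 rad) between blade and stop with at most 1.5 mm of play at the blade and the stop at most 1.5 mm short of where it nips the piece on the blade; the lever is home past centre (over 1.78 rad); the piece is at rest (y of piece_mid in the frame of blade_face above -0.036 m and angle between the y axis of piece_mid and the y axis of cutter, either way round below 0.05 rad and value of joint stop above 0.1345 m and angle between piece_mid's own z axis and vertical below 0.06 rad and value of joint lever above 1.78 rad and linear speed of piece below 0.01 m/s); the robot touches nothing.
It fails at once if the cheese is squashed: the stop presses on it with more than 20 N (contact force between piece and stop above 20 N).
It fails at once if the lever is forced: the robot presses on it with more than 40 N (contact force between lever and anything else above 40 N).
It fails at once if the big block, the bowl, the jar or the brush is moved more than 20 mm (distance of any of big_block, bowl, jar, brush from where it was at the start of the episode above 0.02 m).
It also fails if it takes over 61 s, if anything falls off the work surface, if the arm or the gripper's body presses on something with over 40 N, if the wrist force passes 120 N, or if a joint passes its speed limit or range.

## Working session

There is one attempt and no reset: what is moved stays moved. The work goes in short steps, Python scripts to look and compute and a tool call to move; the robot and the scene stay as the last step left them, time stands still between calls to the robot, and variables do not carry over. Pictures are saved under pics/ and viewed, and the job is handed in when it is done.

Besides the shell and the picture viewer there is one more tool, called after "Request:" as name(argument=value, ...), one argument or row to a line, values as JSON. jog_arm: Moves the arm, as the interface text tells. Shifts and turns lie within -1 to 1; 1 stands for 0.6 m of shift or 2 pi rad of turn. Its arguments: {"type":"object","properties":{"commands":{"type":"array"},"newtons":{"type":"number"}},"required":["commands"]}

```bash
ls; mkdir -p pics; cat > h.py <<'E'
import numpy as np, cv2
from plant import robot
def cam(n):
    c=robot.read_camera(n)
    return c
def save(c,f,s=1.5):
    p=np.ascontiguousarray(c['pixels'][:,:,::-1]); p=cv2.resize(p,None,fx=s,fy=s); cv2.imwrite('pics/'+f,p)
E
python3 - <<'E'
from h import *
s=robot.read_state();print(s)
for n in ['scene','side','wrist']:
    c=cam(n); save(c,n+'0.png'); print(n,{k:v for k,v in c.items() if k!='pixels'})
E
```

```text
pics
{'t': 0.0, 'q': array([ 1.02260692e+00,  1.31137664e-01,  1.48925187e+00, -4.37566486e-06,
        1.52301316e+00, -8.54113995e-02]), 'dq': array([ 6.16084515e-05,  1.92002501e-03,  1.20145462e-03,  5.47251384e-04,
        8.01220772e-04, -6.78782614e-04]), 'joint_torque': array([ 3.75452203e-06, -5.59862101e+01, -4.91750264e+01,  7.69929565e-02,
        3.55582440e-02, -2.10475346e-04]), 'tool_pos': array([0.26755474, 0.53641375, 0.21761655]), 'orientation': array([-7.20331642e-01, -3.05731956e+00,  2.70337819e-03]), 'force': array([-0.54293346, -0.57486903, -0.65936401]), 'wrist_torque': array([-0.03644625, -0.0138182 ,  0.05486931]), 'opening': 0.09292949022325601}
scene {'fovy': 49.240267369228505, 'cx': 256.544726257455, 'cy': 195.8799025760335, 'rvec': array([ 2.15082617,  0.65723312, -0.34980311]), 'tvec': array([-0.5149224 , -0.04668579,  1.61839009])}
side {'fovy': 51.03080011162859, 'cx': 261.7658636190754, 'cy': 193.96544290187106, 'rvec': array([ 2.46513767, -0.40604428,  0.15989179]), 'tvec': array([-0.52455016,  0.25574647,  1.30674345])}
wrist {'fovy': 60.56895332044425, 'cx': 255.49967202601533, 'cy': 181.44581036392458, 'tool_from_camera': array([[-6.79964979e-04, -9.63842461e-01, -2.66471854e-01,
         7.34138125e-02],
       [ 9.99999585e-01, -4.93677638e-04, -7.66074257e-04,
        -1.24820914e-04],
       [ 6.06823701e-04, -2.66472264e-01,  9.63842396e-01,
        -1.65374136e-01],
       [ 0.00000000e+00,  0.00000000e+00,  0.00000000e+00,
         1.00000000e+00]])}
```

View pics/scene0.png

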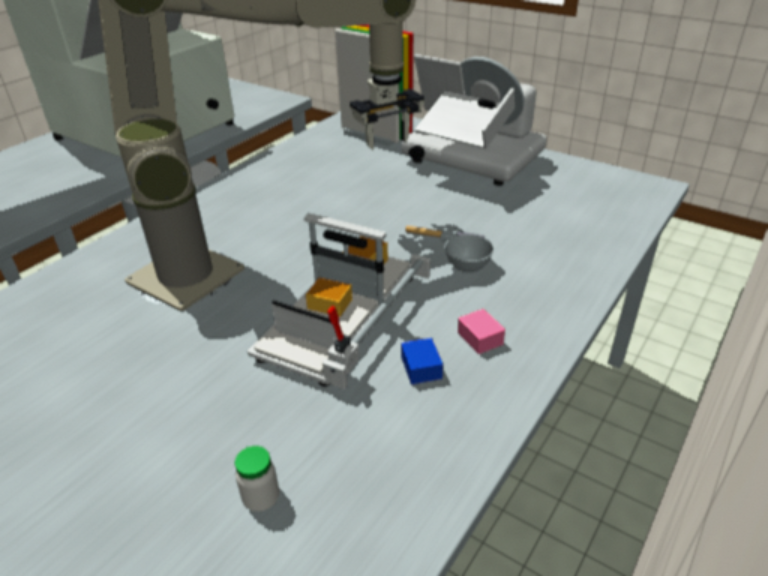

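View pics/side0.png

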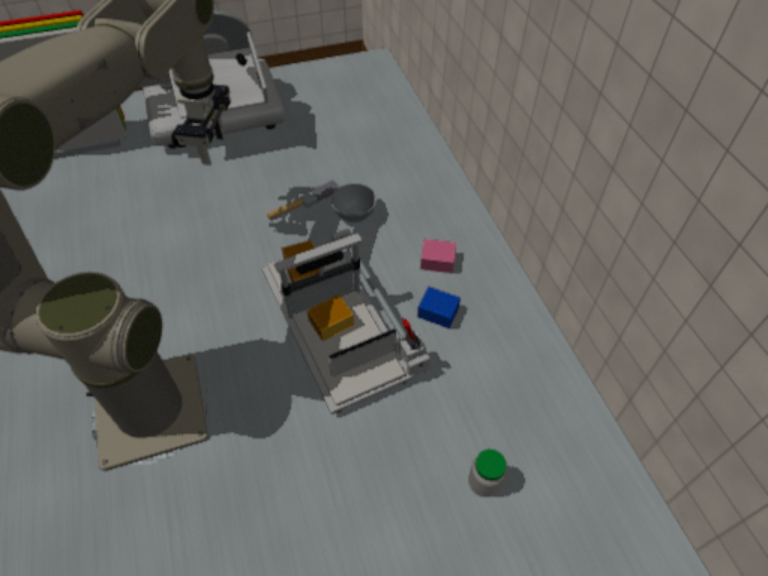

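View pics/wrist0.png

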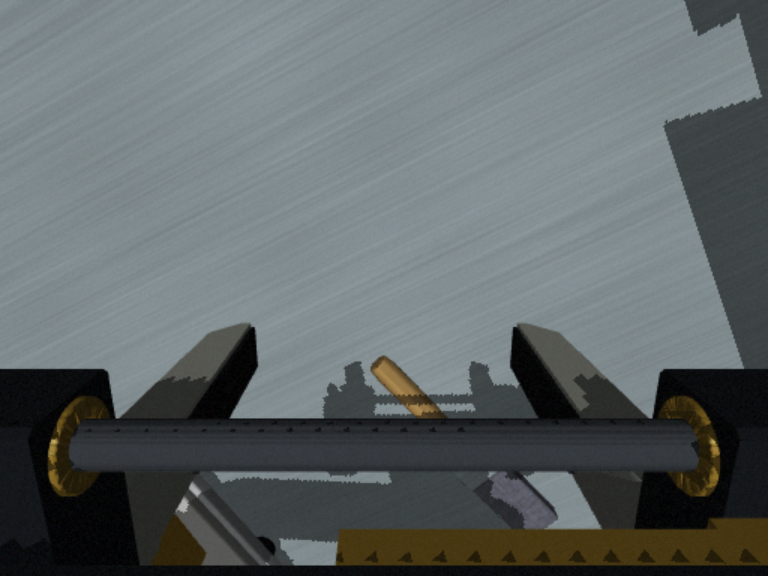

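```bash
python3 - <<'E'
from h import *
S={}
for n,(u0,v0,w,h) in {'scene':(150,130,160,135),'side':(160,140,140,140)}.items():
    c=cam(n); p=np.ascontiguousarray(c['pixels'][v0:v0+h,u0:u0+w,::-1]); cv2.imwrite(f'pics/{n}_crop.png',cv2.resize(p,None,fx=4.2,fy=4.2,interpolation=cv2.INTER_CUBIC))
    for k in ['cutter','stop','lever_tip','piece_mid','big_block','bowl','jar','brush']:
        r=robot.trace(n,k)
        print(n,k,[(round(x['p'],2),np.round(x['uv'],1),int(x['pixels'].sum())) for x in r[:3]])
        if r: S[n+'_'+k]=r[0]['pixels']
np.savez('tr0.npz',**S)
print(robot.read_state()['t'])
E
```

```text
scene cutter [(0.68, array([222.2, 207.2]), 5579)]
scene stop [(0.77, array([213.9, 221.7]), 1274)]
scene lever_tip [(0.58, array([224.5, 219.6]), 148)]
scene piece_mid [(0.9, array([216.4, 194.7]), 519), (0.9, array([318.4, 219.5]), 671), (0.84, array([279.5, 239.8]), 669)]
scene big_block [(0.67, array([244.3, 165.5]), 210)]
scene bowl [(0.77, array([312.3, 167.8]), 666)]
scene jar []
scene brush [(0.57, array([225.9, 217.3]), 138), (0.47, array([289.6, 153.1]), 198)]
side cutter [(0.66, array([230.7, 223.2]), 6337)]
side stop [(0.76, array([255. , 233.1]), 999), (0.55, array([202.7, 132.3]), 386)]
side lever_tip [(0.68, array([274.3, 221.9]), 114)]
side piece_mid [(0.81, array([220.9, 214.2]), 602), (0.78, array([293. , 203.4]), 553), (0.73, array([290. , 168.6]), 456)]
side big_block [(0.53, array([198.3, 166.6]), 253)]
side bowl []
side jar [(0.9, array([323.5, 312.1]), 615)]
side brush [(0.66, array([207. , 131.4]), 379)]
1.05
```

View pics/scene_crop.png

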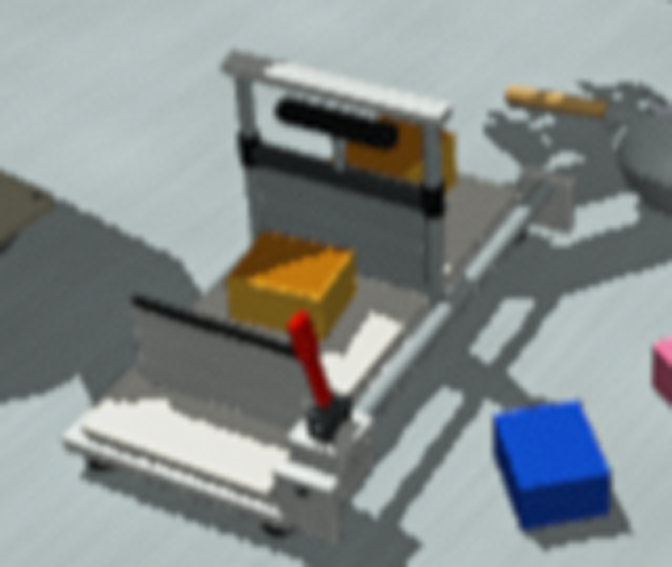

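View pics/side_crop.png

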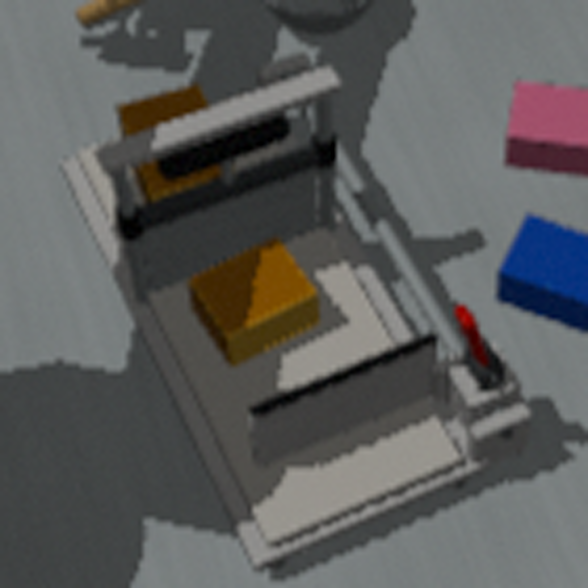

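```bash
cat >> h.py <<'E'
from scipy.optimize import least_squares
def proj(c,P):
    f=192/np.tan(np.radians(c['fovy'])/2)
    K=np.array([[f,0,c['cx']],[0,f,c['cy']],[0,0,1]])
    P=np.asarray(P,float).reshape(-1,3)
    if 'rvec' in c: rv,tv=c['rvec'],c['tvec']
    else:
        T=c['T']; Ti=np.linalg.inv(T); rv=cv2.Rodrigues(Ti[:3,:3])[0]; tv=Ti[:3,3]
    return cv2.projectPoints(P,rv,tv,K,None)[0].reshape(-1,2)
def wr(s,c):
    # world_from_camera for wrist
    T=np.eye(4);T[:3,:3]=cv2.Rodrigues(s['orientation'])[0];T[:3,3]=s['tool_pos']
    c['T']=T@c['tool_from_camera']; return c
def cw(p,P):
    P=np.asarray(P,float).reshape(-1,3); x,y,a=p[:3]
    return np.c_[x+np.cos(a)*P[:,0]-np.sin(a)*P[:,1], y+np.sin(a)*P[:,0]+np.cos(a)*P[:,1],P[:,2]]
def box(x0,x1,y0,y1,z0,z1):
    V=[(x,y,z) for x in(x0,x1) for y in(y0,y1) for z in(z0,z1)]
    return [(V[i],V[j]) for i in range(8) for j in range(i) if bin(i^j).count('1')==1]
def model(s,lev=0.):
    yf=-.150+s
    L=box(-.1,.1,-.21,.23,.0,.0+1e-4)+box(-.091,.079,.046,.068,.213,.225)+box(-.073,.082,yf-.008,yf,.049,.131)
    L+=box(.087,.133,yf-.053,yf-.007,.066,.092)+box(-.09,.075,-.2,.22,.045,.0451)
    L+=[((.11,-.2,.066),(.11,.22,.066))]
    a=lev-.26; L+=[((.11,yf-.03,.104),(.11+.084*np.sin(a),yf-.03,.104+.084*np.cos(a)))]
    return L
def overlay(c,p,fn,roi,sc=4,extra=[]):
    u0,v0,w,h=roi
    im=np.ascontiguousarray(c['pixels'][v0:v0+h,u0:u0+w,::-1]); im=cv2.resize(im,None,fx=sc,fy=sc,interpolation=cv2.INTER_CUBIC)
    for a,b in model(p[3])+extra:
        q=(proj(c,cw(p,[a,b]))-[u0,v0]+.5)*sc
        cv2.line(im,*[tuple(int(round(v)) for v in r) for r in q],(255,0,255),1,cv2.LINE_AA)
    cv2.imwrite('pics/'+fn,im)
E
cat > fit0.py <<'E'
from h import *
C={'scene':cam('scene'),'side':cam('side')}
O={'scene':(150,130),'side':(160,140)}
obs=[('scene',(-.091,.057,.219),(230,62)),('scene',(.079,.057,.219),(448,112)),('side',(-.091,.057,.219),(103,155)),('side',(.079,.057,.219),(335,80)),
('scene',('s',-.073,.131),(135,298)),('side',('s',-.073,.131),(253,412)),('side',('s',.082,.131),(435,340)),
('scene',('p',.11,.104),(327,412)),('side',('p',.11,.104),(488,375))]
def res(p):
    r=[]
    for n,P,uv in obs:
        if P[0]=='s': P=(P[1],-.154+p[3],P[2])
        elif P[0]=='p': P=(P[1],-.18+p[3],P[2])
        r+=list(proj(C[n],cw(p,P))[0]-(np.array(uv)/4.2+O[n]-.5))
    return np.array(r)
best=None
for a in np.arange(-3,3.2,.5):
    s=least_squares(res,[.55,.1,a,.05],loss='soft_l1')
    if best is None or s.cost<best.cost: best=s
print(best.x,best.cost,np.round(res(best.x).reshape(-1,2),1))
np.save('p0.npy',best.x)
overlay(C['scene'],best.x,'ov_scene.png',(150,130,160,135))
overlay(C['side'],best.x,'ov_side.png',(160,140,140,140))
E
python3 fit0.py
```

```text
[0.440329   0.08154813 0.13681491 0.00766279] 15.193517551437568 [[ 2.9  0.9]
 [-4.   0.4]
 [ 2.6 -0.5]
 [-3.8 -0.1]
 [-1.5  0.5]
 [-0.6  0.1]
 [ 0.7 -1.3]
 [-0.2  1.7]
 [-0.7 -2.2]]
```

View pics/ov_scene.png

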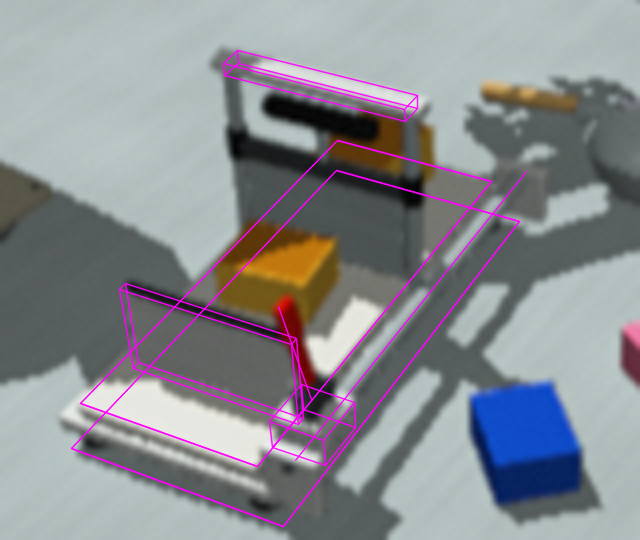

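View pics/ov_side.png

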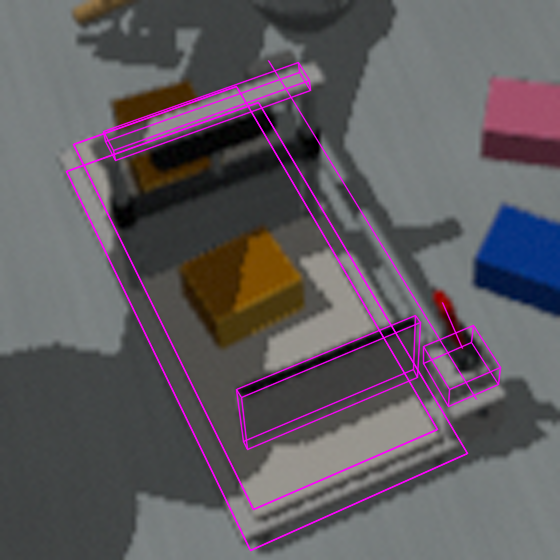

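Request:
jog_arm(
  commands=[
    [[0, -0.05, 0.12], [0, 0, -0.02], 1],
    [[0.342, -0.783, 0.237], [0, 0, -0.155], 1],
    [[0.342, -0.783, 0.237], [0, 0, -0.155], 1],
    [[0.342, -0.783, 0.237], [0, 0, -0.155], 1],
    [[0.342, -0.783, 0.237], [0, 0, -0.155], 1],
    [[0.342, -0.783, 0.237], [0, 0, -0.155], 1],
    [[0.342, -0.783, 0.237], [0, 0, -0.155], 1],
    [[0.342, -0.783, 0.237], [0, 0, -0.155], 1],
    [[0.342, -0.783, 0.237], [0, 0, -0.155], 1],
    [[0.342, -0.783, 0.237], [0, 0, -0.155], 1],
  ],
  newtons=20,
)

```text
t: 2.4
tool_pos: [0.4743, 0.0635, 0.3614]
orientation: [2.074, 2.358, 0.0]
force: [0.1, 0.8, -0.2]
opening: 0.0011
```

```bash
cat > look.py <<'E'
from h import *
import sys
fn=sys.argv[1]; pf=sys.argv[2] if len(sys.argv)>2 else None
s=robot.read_state(); c=wr(s,cam('wrist'))
print(s['t'],s['tool_pos'],s['orientation'],s['force'])
import pickle; pickle.dump((s,c),open(fn+'.pkl','wb'))
save(c,fn+'.png')
if pf: overlay(c,np.load(pf),fn+'_ov.png',(0,0,512,384),1.5)
E
python3 look.py w1 p0.npy
```

```text
2.4 [0.47432898 0.06345282 0.36140021] [2.07389177e+00 2.35794254e+00 1.23254854e-04] [ 0.06929795  0.78443472 -0.18573388]
```

View pics/w1_ov.png

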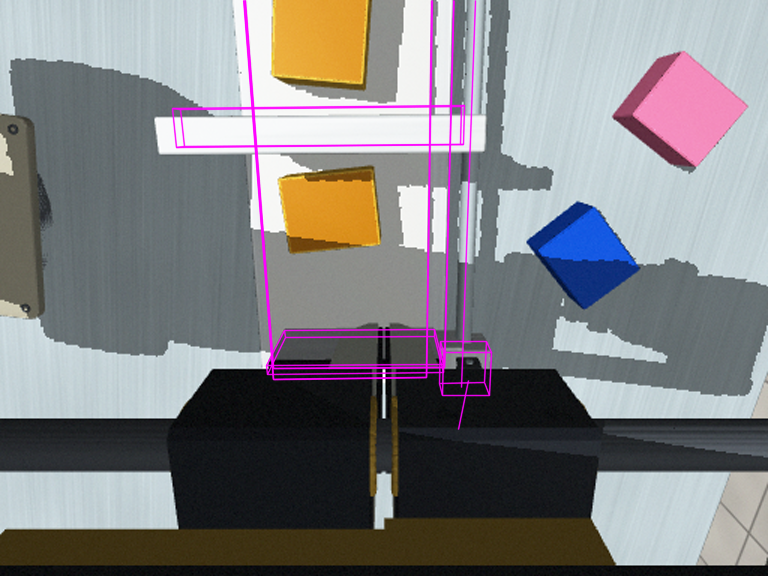

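View pics/w1.png

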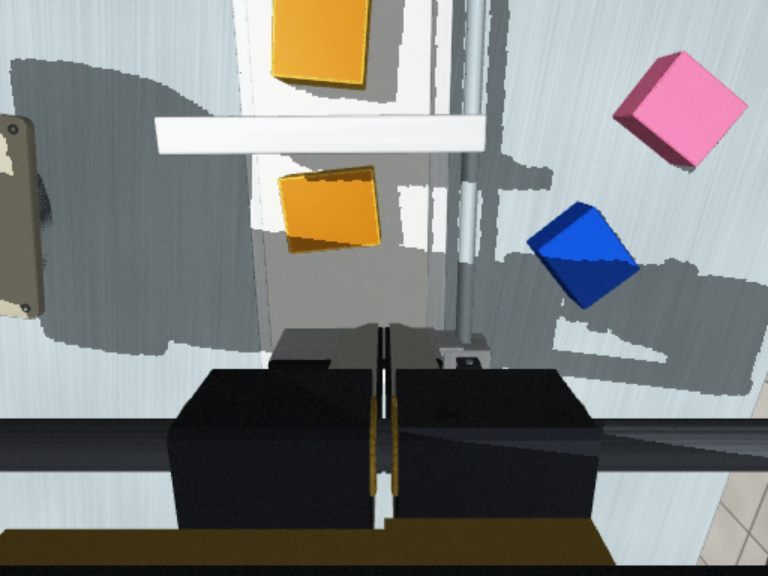

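Request:
jog_arm(
  commands=[
    [[-0.049, -0.27, 0], [0, 0, 0.002], 1],
    [[-0.049, -0.27, 0], [0, 0, 0.002], 1],
    [[-0.049, -0.27, 0], [0, 0, 0.002], 1],
    [[-0.049, -0.27, -0.2], [0, 0, 0.002], 1],
    [[-0.049, -0.27, -0.3], [0, 0, 0.002], 1],
    [[-0.049, -0.27, -0.3], [0, 0, 0.002], 1],
    [[-0.049, -0.27, -0.3], [0, 0, 0.002], 1],
  ],
)

```text
t: 3.32
tool_pos: [0.4407, -0.0939, 0.1763]
orientation: [-2.049, -2.369, 0.005]
force: [-0.7, 0.0, 0.1]
opening: 0.0006
```

```bash
python3 - <<'E'
import numpy as np
np.save('p1.npy',[.4405,.078,.141,.011])
E
python3 look.py w2 p1.npy; python3 - <<'E'
from h import *
save(cam('scene'),'sc2.png');save(cam('side'),'sd2.png')
E
```

```text
3.325 [ 0.44067573 -0.09386677  0.17631593] [-2.04946027 -2.36910286  0.0048574 ] [-0.65183487  0.00574727  0.14349623]
```

View pics/w2_ov.png

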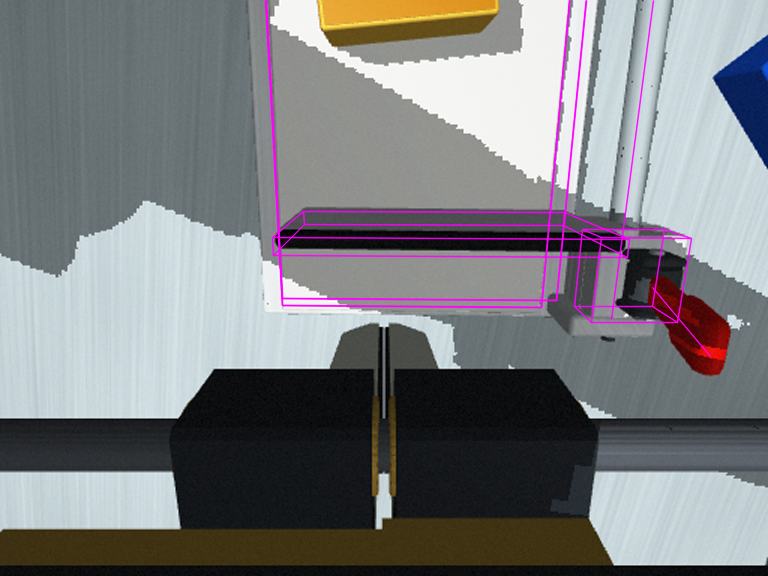

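View pics/sc2.png

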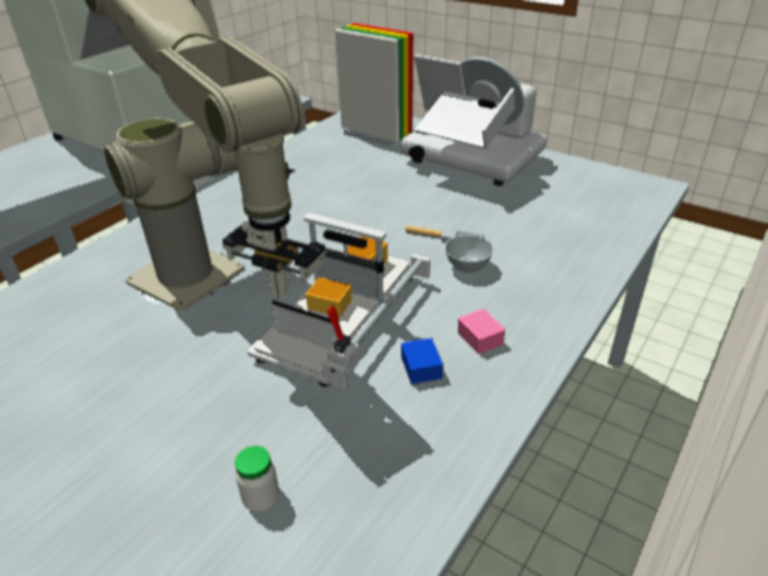

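Request:
jog_arm(
  commands=[
    [[0.007, -0.007, -0.05], [0, 0, 0], 1],
    [[0.007, -0.007, -0.098], [0, 0, 0], 1],
    [[0.007, -0.007, -0.098], [0, 0, 0], 1],
    [[0.007, -0.007, -0.098], [0, 0, 0], 1],
  ],
)

```text
t: 3.98
tool_pos: [0.4516, -0.1008, 0.1281]
orientation: [2.051, 2.37, 0.005]
force: [-0.3, 0.4, 0.2]
opening: -0.0001
```

```bash
python3 look.py w3 p1.npy
```

```text
3.975 [ 0.45161073 -0.10078904  0.12805106] [2.05139479 2.37029386 0.00502804] [-0.31519644  0.37140889  0.19963146]
```

View pics/w3_ov.png

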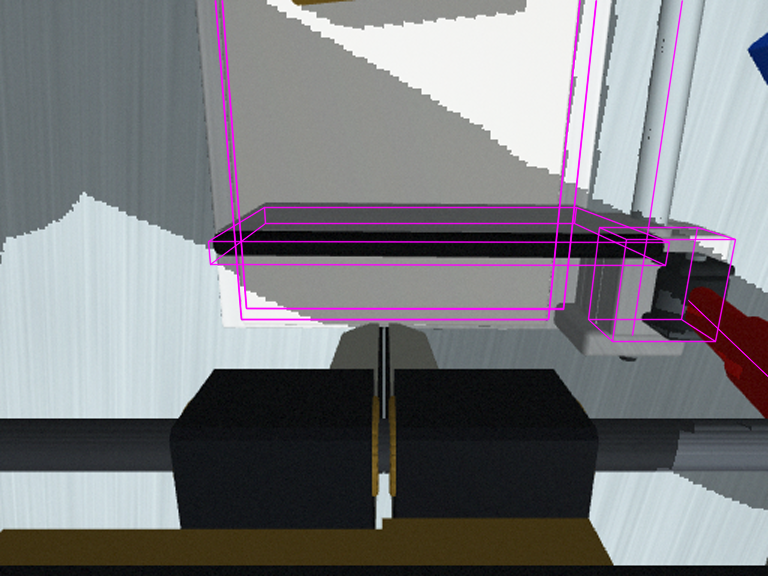

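```bash
cat > to.py <<'E'
from h import *
import sys
s=robot.read_state(); p=np.load('p1.npy'); t=s['tool_pos']; a=p[2]
R=np.array([[np.cos(a),-np.sin(a)],[np.sin(a),np.cos(a)]])
cf=R.T@(t[:2]-p[:2]); Rm=cv2.Rodrigues(s['orientation'])[0]
f=R.T@s['force'][:2]
print('t',s['t'],'cutter',np.round(np.r_[cf,t[2]]*1e3,1),'F cutter',np.round(np.r_[f,s['force'][2]],1),'toolx yaw-cutter y',round(np.arctan2(Rm[1,0],Rm[0,0])-a-np.pi/2,4),'toolz',np.round(Rm[:,2],3),'dq',np.round(s['dq'],3))
for g in sys.argv[1:]:
    g=np.array([float(v) for v in g.split(',')])/1e3
    d=np.r_[R@(g[:2]-cf),g[2]-t[2]]
    print(g*1e3,'scaled',np.round(d/.6,4))
E
python3 to.py -15,-175,118 -15,-160,118 -15,-40,118
```

```text
t 4.025 cutter [ -14.1 -178.6  128. ] F cutter [0.4 0.1 0.2] toolx yaw-cutter y 0.003 toolz [ 0.008 -0.002 -1.   ] dq [-0.002 -0.001  0.005  0.    -0.006  0.001]
[ -15. -175.  118.] scaled [-0.0024  0.0058 -0.0167]
[ -15. -160.  118.] scaled [-0.0059  0.0305 -0.0167]
[-15. -40. 118.] scaled [-0.034   0.2285 -0.0167]
```

Request:
jog_arm(
  commands=[
    [[0, 0.002, -0.017], [0, 0, 0], 1],
    [[-0.0035, 0.025, -0.017], [0, 0, 0], 1],
    [[-0.0047, 0.033, -0.017], [0, 0, 0], 1],
    [[-0.0058, 0.041, -0.017], [0, 0, 0], 1],
    [[-0.007, 0.0495, -0.017], [0, 0, 0], 1],
    [[-0.0082, 0.058, -0.017], [0, 0, 0], 1],
    [[-0.0094, 0.066, -0.017], [0, 0, 0], 1],
  ],
)

```text
t: 4.9
tool_pos: [0.4461, -0.0611, 0.1179]
orientation: [2.051, 2.37, 0.005]
force: [1.4, -2.5, -0.5]
opening: 0.0006
```

```bash
python3 to.py -15,-60,118; python3 look.py w4 p1.npy
```

```text
t 4.9 cutter [ -14.  -138.5  117.9] F cutter [ 1.  -2.7 -0.5] toolx yaw-cutter y 0.0028 toolz [ 0.008 -0.002 -1.   ] dq [ 0.08  -0.034  0.029  0.002  0.006  0.078]
[-15. -60. 118.] scaled [-2.010e-02  1.293e-01  1.000e-04]
4.9 [ 0.44611866 -0.06109461  0.11791536] [2.05110804 2.36960433 0.00522625] [ 1.37811144 -2.54351452 -0.45988259]
```

View pics/w4.png

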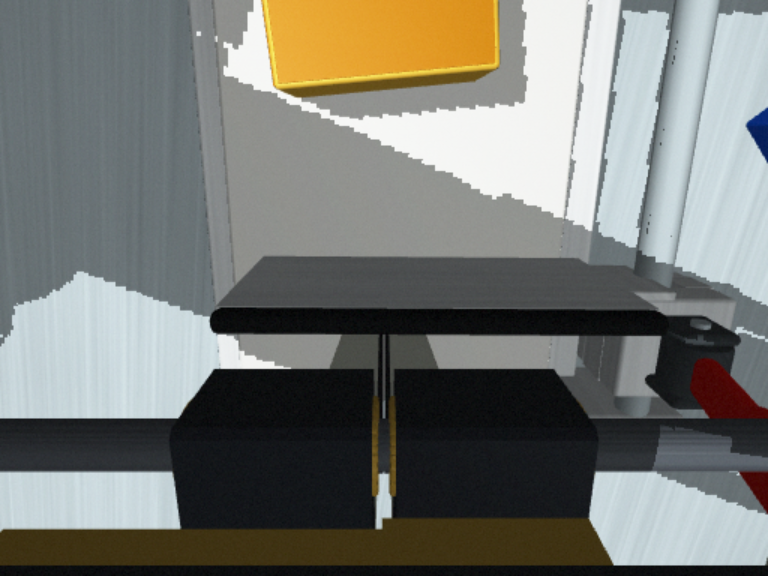

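Request:
jog_arm(
  commands=[
    [[-0.0014, 0.01, 0], [0, 0, 0], 1],
    [[-0.0028, 0.02, 0], [0, 0, 0], 1],
    [[-0.0042, 0.03, 0], [0, 0, 0], 1],
    [[-0.0056, 0.04, 0], [0, 0, 0], 1],
    [[-0.0071, 0.05, 0], [0, 0, 0], 1],
    [[-0.0085, 0.06, 0], [0, 0, 0], 1],
    [[-0.0099, 0.07, 0], [0, 0, 0], 1],
    [[-0.0113, 0.08, 0], [0, 0, 0], 1],
    [[-0.0128, 0.09, 0], [0, 0, 0], 1],
    [[-0.0142, 0.1, 0], [0, 0, 0], 1],
  ],
)

```text
t: 6.2
tool_pos: [0.4375, -0.0001, 0.118]
orientation: [2.051, 2.37, 0.006]
force: [2.1, -2.8, -1.2]
opening: 0.0003
```

```bash
python3 to.py -15,-60,118; python3 look.py w5 p1.npy
```

```text
t 6.2 cutter [-13.9 -76.9 118. ] F cutter [ 1.7 -3.1 -1.2] toolx yaw-cutter y 0.0029 toolz [ 0.008 -0.002 -1.   ] dq [ 0.11  -0.022  0.019  0.     0.007  0.109]
[-15. -60. 118.] scaled [-0.0057  0.0277  0.0001]
6.2 [ 4.37509623e-01 -1.37407169e-04  1.17953510e-01] [2.051238   2.36998356 0.00597921] [ 2.09055876 -2.83071577 -1.24298806]
```

View pics/w5.png

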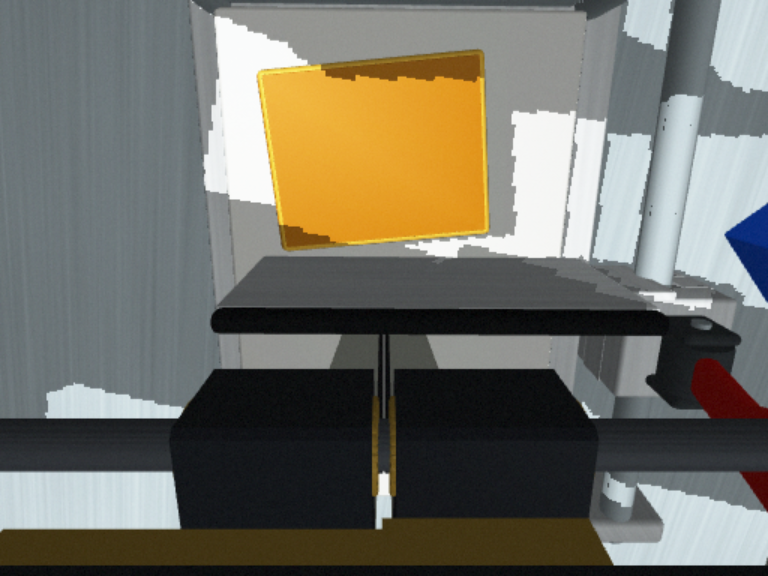

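Request:
jog_arm(
  commands=[
    [[-0.0012, 0.008, 0], [0, 0, 0], 1],
    [[-0.0023, 0.016, 0], [0, 0, 0], 1],
    [[-0.0034, 0.024, 0], [0, 0, 0], 1],
    [[-0.0045, 0.032, 0], [0, 0, 0], 1],
    [[-0.0057, 0.04, 0], [0, 0, 0], 1],
    [[-0.0068, 0.048, 0], [0, 0, 0], 1],
    [[-0.0079, 0.056, 0], [0, 0, 0], 1],
  ],
)

```text
t: 7.12
tool_pos: [0.4326, 0.0344, 0.1179]
orientation: [2.051, 2.371, 0.006]
force: [3.1, -3.7, -0.8]
opening: 0.0005
```

```bash
python3 to.py -15,-30,118; python3 look.py w6 p1.npy
```

```text
t 7.125 cutter [-14.  -42.  117.9] F cutter [ 2.6 -4.1 -0.8] toolx yaw-cutter y 0.0031 toolz [ 0.008 -0.001 -1.   ] dq [ 0.089 -0.008  0.006 -0.002  0.     0.087]
[-15. -30. 118.] scaled [-0.0045  0.0196  0.0002]
7.125 [0.43255547 0.03443077 0.11787924] [2.05143972 2.3706557  0.00643547] [ 3.10287163 -3.68583023 -0.84295457]
```

View pics/w6.png

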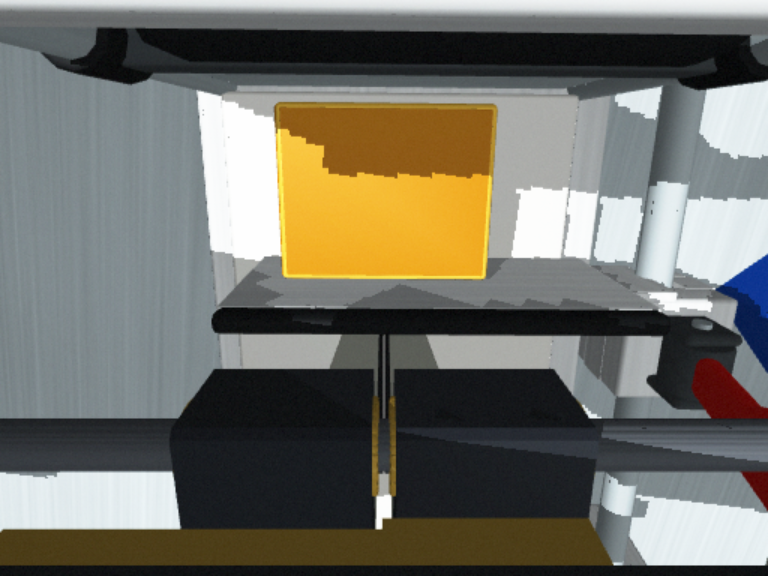

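Request:
jog_arm(
  commands=[
    [[-0.0005, 0.0035, 0], [0, 0, 0], 1],
    [[-0.0009, 0.007, 0], [0, 0, 0], 1],
    [[-0.0014, 0.01, 0], [0, 0, 0], 1],
  ],
)

```text
t: 7.55
tool_pos: [0.4315, 0.041, 0.1179]
orientation: [2.052, 2.371, 0.007]
force: [3.4, -3.6, -1.1]
opening: 0.0008
```

```bash
python3 to.py -15,-30,118
```

```text
t 7.55 cutter [-14.1 -35.3 117.9] F cutter [ 2.9 -4.1 -1.1] toolx yaw-cutter y 0.0032 toolz [ 0.007 -0.001 -1.   ] dq [ 0.033 -0.004  0.002 -0.    -0.001  0.034]
[-15. -30. 118.] scaled [-0.0027  0.0086  0.0002]
```

Request:
jog_arm(
  commands=[
    [[-0.0004, 0.0025, 0], [0, 0, 0], 1],
    [[-0.0007, 0.005, 0], [0, 0, 0], 1],
  ],
)

```text
t: 7.8
tool_pos: [0.4311, 0.0441, 0.1178]
orientation: [2.052, 2.371, 0.007]
force: [3.0, -2.9, -0.9]
opening: 0.0004
```

```bash
python3 to.py -15,-30,118;python3 look.py w7 p1.npy
```

```text
t 7.8 cutter [-14.1 -32.2 117.8] F cutter [ 2.5 -3.3 -0.9] toolx yaw-cutter y 0.0031 toolz [ 0.007 -0.001 -1.   ] dq [ 0.029  0.001 -0.001  0.001  0.001  0.027]
[-15. -30. 118.] scaled [-0.002   0.0034  0.0003]
7.8 [0.43107204 0.04412129 0.11784797] [2.05190273 2.37110355 0.00670646] [ 2.97805571 -2.93059167 -0.8961237 ]
```

View pics/w7.png

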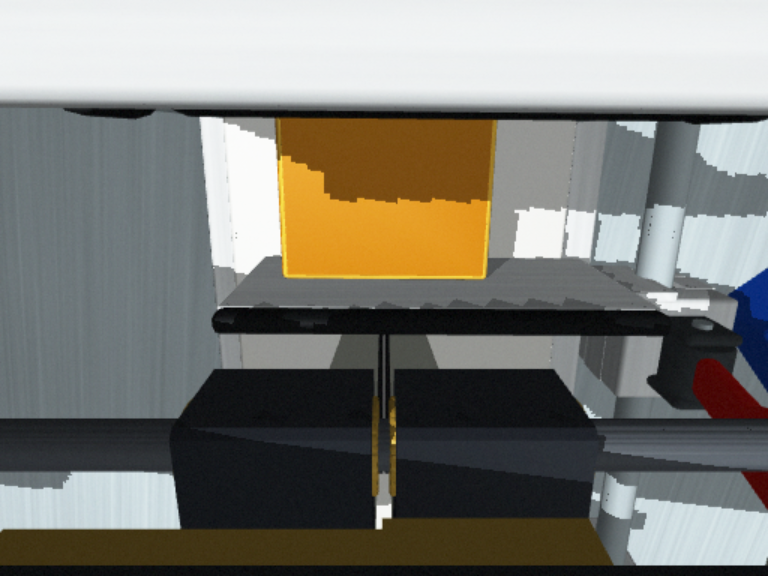

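Request:
jog_arm(
  commands=[
    [[-0.0003, 0.002, 0], [0, 0, 0], 1],
    [[-0.0005, 0.0035, 0], [0, 0, 0], 1],
  ],
)

```text
t: 8.1
tool_pos: [0.431, 0.0446, 0.1179]
orientation: [2.051, 2.369, 0.003]
force: [3.9, -14.5, -1.4]
opening: 0.0003
```

```bash
python3 to.py -15,-30,118
```

```text
t 8.1 cutter [-14.1 -31.7 117.9] F cutter [  1.9 -14.9  -1.4] toolx yaw-cutter y 0.0028 toolz [ 0.008 -0.004 -1.   ] dq [ 0.012  0.     0.    -0.012 -0.001  0.017]
[-15. -30. 118.] scaled [-0.0019  0.0026  0.0002]
```

Request:
jog_arm(
  commands=[
    [[0.0005, -0.003, 0], [0, 0, 0], 1],
    [[0.0035, -0.025, 0], [0, 0, 0], 1],
  ],
)

```text
t: 8.35
tool_pos: [0.4326, 0.0301, 0.1176]
orientation: [2.05, 2.372, 0.003]
force: [-0.3, -1.6, 0.5]
opening: 0.0008
```

```bash
python3 to.py -15,-60,118; python3 look.py w8;  python3 - <<'E'
from h import *
for n,(u0,v0,w,h) in {'scene':(170,130,140,115),'side':(180,150,120,110)}.items():
    c=cam(n); p=np.ascontiguousarray(c['pixels'][v0:v0+h,u0:u0+w,::-1]); cv2.imwrite(f'pics/{n}_8.png',cv2.resize(p,None,fx=5,fy=5,interpolation=cv2.INTER_CUBIC))
E
```

```text
t 8.35 cutter [-14.5 -46.4 117.6] F cutter [-0.5 -1.5  0.5] toolx yaw-cutter y 0.0043 toolz [ 0.007 -0.003 -1.   ] dq [-0.264  0.018 -0.016 -0.006 -0.008 -0.262]
[-15. -60. 118.] scaled [ 0.0024 -0.0226  0.0006]
8.35 [0.43263029 0.03006481 0.11763064] [2.04978432 2.37151477 0.00335099] [-0.29025411 -1.59675749  0.54209369]
```

View pics/w8.png

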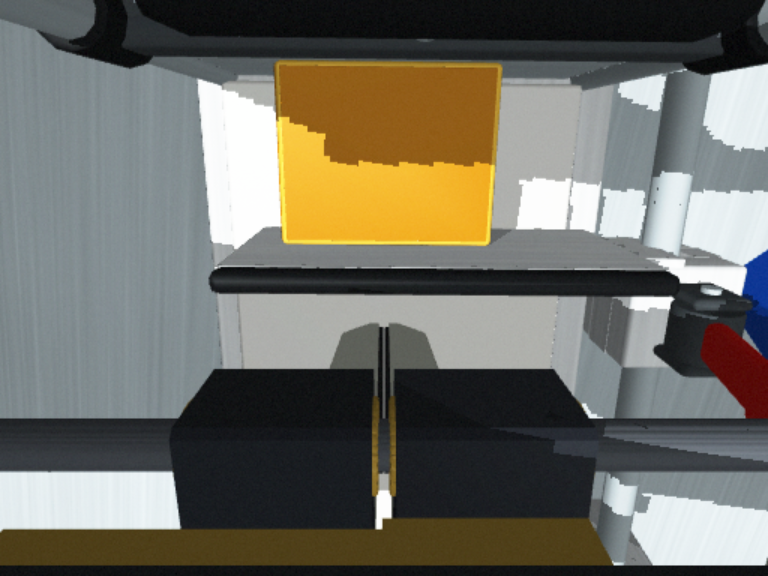

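View pics/scene_8.png

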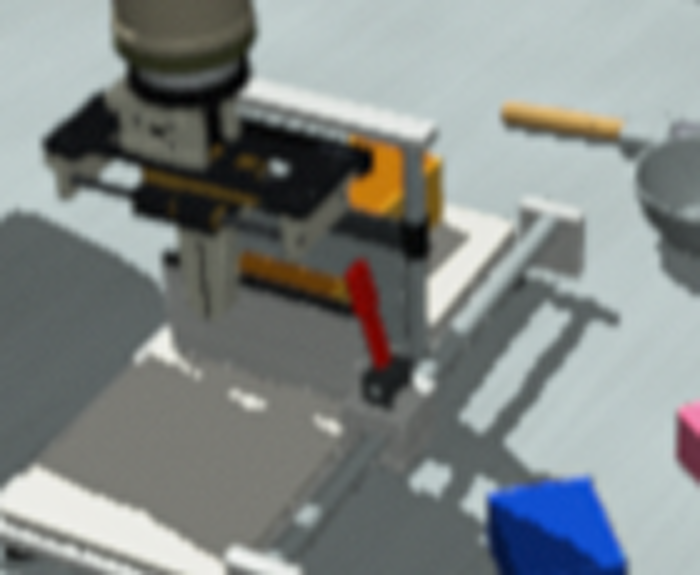

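View pics/side_8.png

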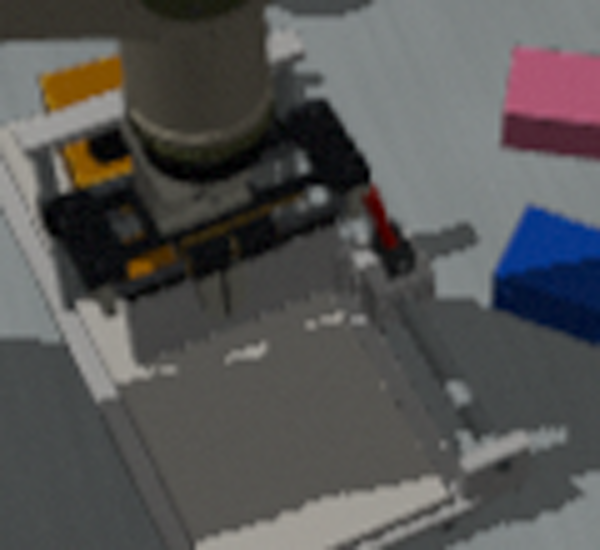

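```bash
python3 - <<'E'
from h import *
import pickle
p=np.load('p1.npy')
def bp(c,uv,z):
    f=192/np.tan(np.radians(c['fovy'])/2)
    d=np.array([(uv[0]-c['cx'])/f,(uv[1]-c['cy'])/f,1]); T=c['T']; d=T[:3,:3]@d
    P=T[:3,3]+d*(z-T[2,3])/d[2]
    q=P[:2]-p[:2]; a=p[2]
    return np.round(np.r_[np.cos(a)*q[0]+np.sin(a)*q[1],-np.sin(a)*q[0]+np.cos(a)*q[1],z]*1e3,1)
for f,L in {'w8':[('blade@bed L',(230,80),.045),('blade@bed R',(578,87),.045),('pc farL',(277,63),.09),('pc farR',(500,65),.09),('pc nearL',(286,242),.09),('pc nearR',(490,244),.09),('trimL',(213,280),.131),('trimfront',(400,269),.131),('trimback',(400,294),.131),('trimR',(678,282),.131)],
 'w6':[('blade@bed L',(230,94),.045),('blade@bed R',(575,96),.045),('pc farL',(277,103),.09),('pc farR',(496,105),.09),('pc nearL',(286,276),.09),('pc nearR',(485,277),.09)]}.items():
    s,c=pickle.load(open(f+'.pkl','rb'))
    for n,uv,z in L: print(f,n,bp(c,(np.array(uv)+.5)/1.5-.5,z))
for f in ['w6','w8']:
    im=cv2.imread(f'pics/{f}.png')[30:330,180:620]; cv2.imwrite(f'pics/{f}_z.png',cv2.resize(im,None,fx=1.8,fy=1.8,interpolation=cv2.INTER_CUBIC))
E
```

```text
w8 blade@bed L [-83.4  50.9  45. ]
w8 blade@bed R [74.  48.6 45. ]
w8 pc farL [-53.   52.4  90. ]
w8 pc farR [27.9 52.  90. ]
w8 pc nearL [-53.1 -13.8  90. ]
w8 pc nearR [ 28.4 -14.5  90. ]
w8 trimL [-69.1 -17.5 131. ]
w8 trimfront [ -9.2 -13.7 131. ]
w8 trimback [ -9.1 -22.1 131. ]
w8 trimR [ 80.5 -17.8 131. ]
w6 blade@bed L [-83.2  49.5  45. ]
w6 blade@bed R [74.  49.1 45. ]
w6 pc farL [-53.2  43.1  90. ]
w6 pc farR [28.1 42.6 90. ]
w6 pc nearL [-53.2 -23.6  90. ]
w6 pc nearR [ 27.9 -24.   90. ]
```

View pics/w8_z.png

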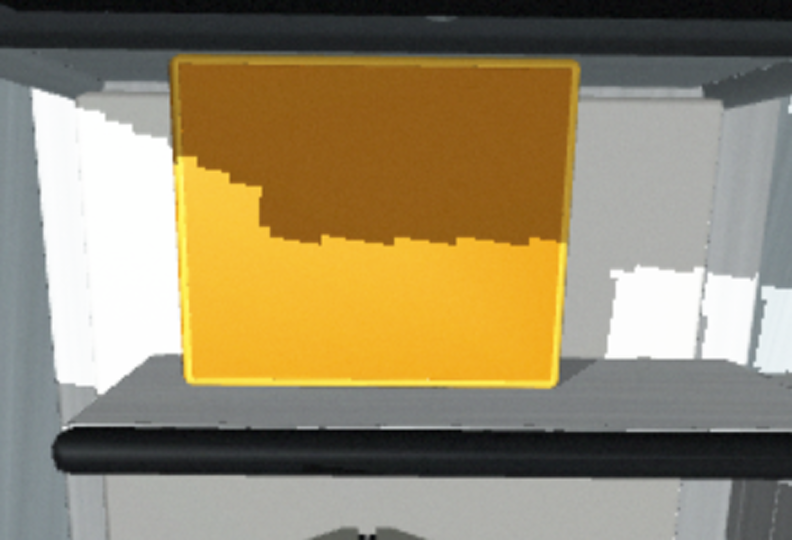

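```bash
python3 to.py -15,-44,152 55,-44,152
```

```text
t 8.5 cutter [-14.4 -47.2 117.7] F cutter [-0.1  0.1  0.3] toolx yaw-cutter y 0.0018 toolz [ 0.007 -0.004 -1.   ] dq [ 0.012 -0.002  0.     0.003  0.     0.012]
[-15. -44. 152.] scaled [-0.0018  0.0052  0.0571]
[ 55. -44. 152.] scaled [0.1137 0.0216 0.0571]
```

Request:
jog_arm(
  commands=[
    [[0, 0.003, 0.057], [0, 0, 0], 1],
    [[0, 0.003, 0.057], [0, 0, 0], 1],
    [[0.06, 0.013, 0.057], [0, 0, 0], 1],
    [[0.114, 0.0215, 0.057], [0, 0, 0], 1],
    [[0.114, 0.0215, 0.057], [0, 0, 0], 1],
    [[0.114, 0.0215, 0.057], [0, 0, 0], 1],
  ],
)

```text
t: 9.25
tool_pos: [0.5003, 0.0422, 0.151]
orientation: [2.053, 2.37, 0.001]
force: [-1.0, 0.3, 0.0]
opening: 0.0005
```

```bash
python3 to.py 62,-44,152; python3 look.py w9 p1.npy;  python3 - <<'E'
from h import *
for n,(u0,v0,w,h) in {'scene':(170,130,140,115),'side':(180,150,120,110)}.items():
    c=cam(n); p=np.ascontiguousarray(c['pixels'][v0:v0+h,u0:u0+w,::-1]); cv2.imwrite(f'pics/{n}_9.png',cv2.resize(p,None,fx=5,fy=5,interpolation=cv2.INTER_CUBIC))
E
```

```text
t 9.25 cutter [ 54.2 -43.9 151. ] F cutter [-1.   0.5  0. ] toolx yaw-cutter y 0.002 toolz [ 0.005 -0.003 -1.   ] dq [-0.004 -0.022  0.01  -0.001  0.002 -0.001]
[ 62. -44. 152.] scaled [0.0129 0.0016 0.0016]
9.25 [0.50029958 0.04216927 0.15103877] [2.05304249e+00 2.36983014e+00 1.16998889e-03] [-1.03639324  0.32070734  0.01109585]
```

View pics/w9.png

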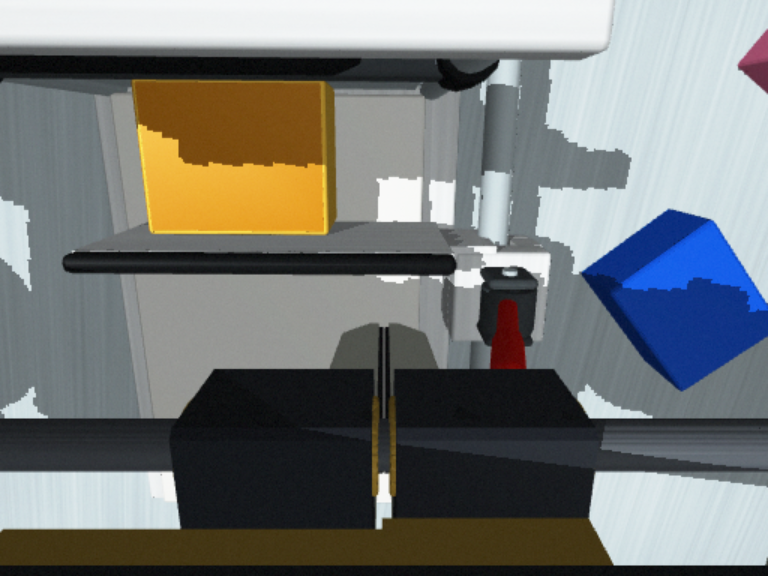

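View pics/scene_9.png

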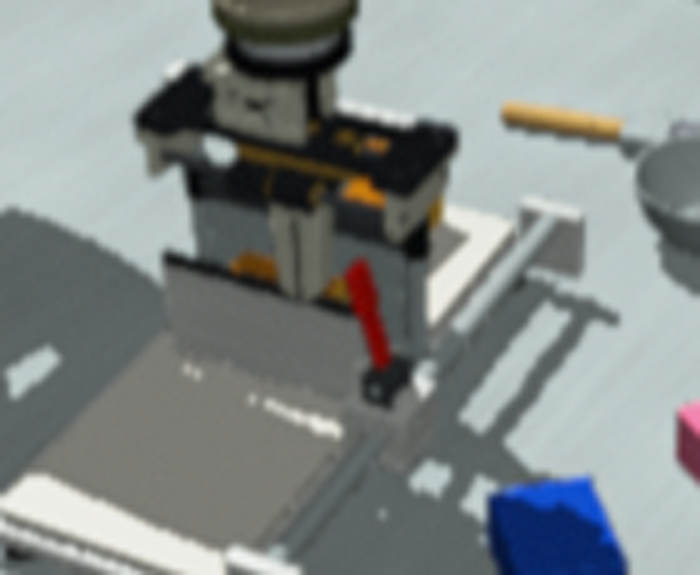

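Request:
jog_arm(
  commands=[
    [[0.02, 0.003, 0.008], [0, 0, 0], 1],
    [[0.036, 0.005, 0.015], [0, 0, 0], 1],
    [[0.0545, 0.0077, 0.0167], [0, 0, 0], 1],
    [[0.073, 0.0103, 0.0167], [0, 0, 0], 1],
    [[0.0914, 0.013, 0.0127], [0, 0, 0], 1],
  ],
)

```text
t: 10.02
tool_pos: [0.5562, 0.0499, 0.16]
orientation: [2.052, 2.369, 0.002]
force: [-5.5, -2.0, 9.7]
opening: 0.0003
```

```bash
python3 to.py 120,-44,154 129.6,-44,147.6 137.5,-44,139.4 142.3,-44,132.3 145.9,-44,124.5 148.1,-44,117.9 149,-44,113.5; python3 - <<'E'
from h import *
for n,(u0,v0,w,h) in {'scene':(170,130,140,115),'side':(180,150,120,110)}.items():
    c=cam(n); p=np.ascontiguousarray(c['pixels'][v0:v0+h,u0:u0+w,::-1]); cv2.imwrite(f'pics/{n}_10.png',cv2.resize(p,None,fx=5,fy=5,interpolation=cv2.INTER_CUBIC))
E
```

```text
t 10.025 cutter [110.6 -44.1 160. ] F cutter [-5.8 -1.2  9.7] toolx yaw-cutter y 0.0017 toolz [ 0.007 -0.004 -1.   ] dq [ 0.024  0.255 -0.227  0.001 -0.031  0.025]
[120. -44. 154.] scaled [ 0.0156  0.0024 -0.0099]
[129.6 -44.  147.6] scaled [ 0.0314  0.0046 -0.0206]
[137.5 -44.  139.4] scaled [ 0.0444  0.0065 -0.0343]
[142.3 -44.  132.3] scaled [ 0.0524  0.0076 -0.0461]
[145.9 -44.  124.5] scaled [ 0.0583  0.0084 -0.0591]
[148.1 -44.  117.9] scaled [ 0.0619  0.009  -0.0701]
[149.  -44.  113.5] scaled [ 0.0634  0.0092 -0.0774]
```

View pics/scene_10.png

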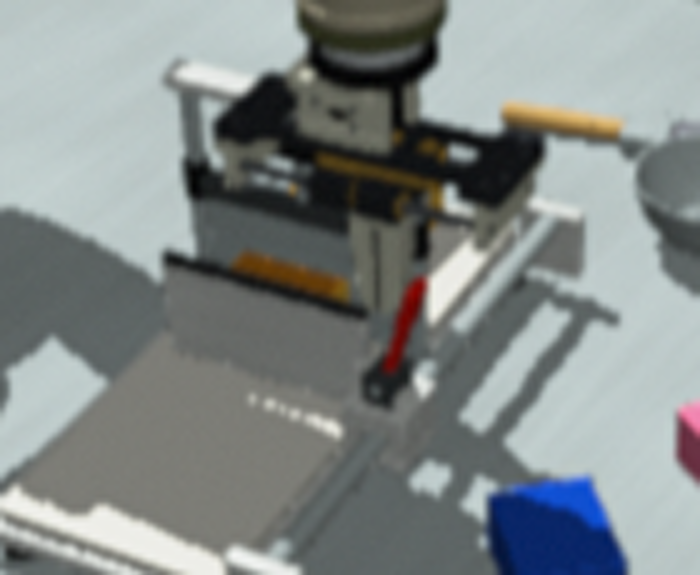

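Request:
jog_arm(
  commands=[
    [[0.017, 0.0024, -0.0076], [0, 0, 0], 1],
    [[0.033, 0.0046, -0.018], [0, 0, 0], 1],
    [[0.046, 0.0065, -0.032], [0, 0, 0], 1],
    [[0.054, 0.0076, -0.044], [0, 0, 0], 1],
  ],
)

```text
t: 10.62
tool_pos: [0.5927, 0.0548, 0.1364]
orientation: [2.049, 2.365, 0.01]
force: [0.7, -0.2, 14.8]
opening: 0.0007
```

```bash
python3 to.py 145.9,-44,124.5 148.1,-44,117.9 149,-44,113.5 150,-44,112
```

```text
t 10.625 cutter [147.4 -44.4 136.4] F cutter [ 0.6 -0.3 14.8] toolx yaw-cutter y 0.0018 toolz [ 0.014 -0.003 -1.   ] dq [ 0.009  0.145 -0.06   0.    -0.099  0.009]
[145.9 -44.  124.5] scaled [-0.0026  0.0003 -0.0199]
[148.1 -44.  117.9] scaled [ 0.0011  0.0008 -0.0309]
[149.  -44.  113.5] scaled [ 0.0026  0.001  -0.0382]
[150. -44. 112.] scaled [ 0.0042  0.0012 -0.0407]
```

Request:
jog_arm(
  commands=[
    [[0.001, 0.0005, -0.014], [0, 0, 0], 1],
    [[0.002, 0.0008, -0.025], [0, 0, 0], 1],
    [[0.003, 0.001, -0.034], [0, 0, 0], 1],
    [[0.003, 0.001, -0.04], [0, 0, 0], 1],
  ],
)

```text
t: 11.12
tool_pos: [0.5942, 0.0555, 0.1113]
orientation: [2.05, 2.365, 0.009]
force: [0.4, -0.5, -0.6]
opening: 0.0001
```

```bash
python3 to.py 150,-44,110; python3 - <<'E'
from h import *
for n,(u0,v0,w,h) in {'scene':(170,130,140,115),'side':(180,150,120,110)}.items():
    c=cam(n); p=np.ascontiguousarray(c['pixels'][v0:v0+h,u0:u0+w,::-1]); cv2.imwrite(f'pics/{n}_11.png',cv2.resize(p,None,fx=5,fy=5,interpolation=cv2.INTER_CUBIC))
E
python3 to.py 150,-44,110
```

```text
t 11.125 cutter [149.  -43.9 111.3] F cutter [ 0.3 -0.5 -0.6] toolx yaw-cutter y 0.0019 toolz [ 0.013 -0.003 -1.   ] dq [-0.002  0.021  0.029  0.001 -0.049 -0.   ]
[150. -44. 110.] scaled [ 0.0016  0.0001 -0.0022]
t 11.225 cutter [148.6 -43.9 111.1] F cutter [ 0.2 -0.3 -0.2] toolx yaw-cutter y 0.0018 toolz [ 0.012 -0.003 -1.   ] dq [-0.    -0.01  -0.006  0.001  0.006 -0.002]
[150. -44. 110.] scaled [ 0.0024  0.0002 -0.0018]
```

View pics/scene_11.png

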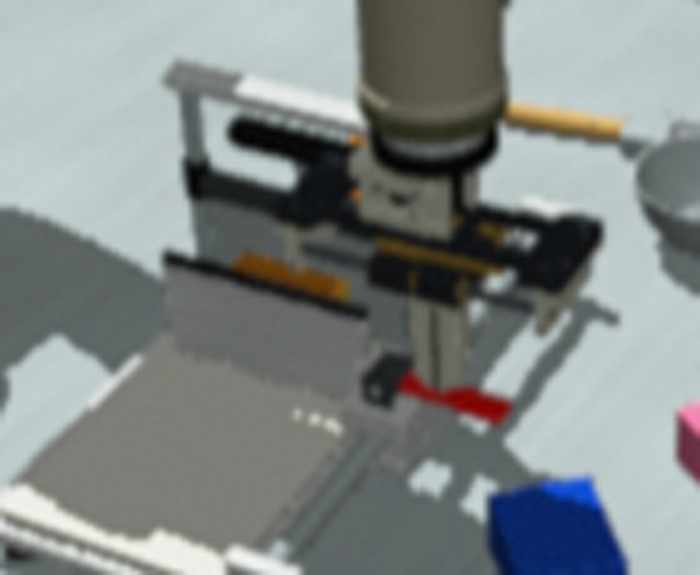

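Request:
jog_arm(
  commands=[
    [[0, 0, 0.05], [0, 0, 0], 1],
    [[0, 0, 0.15], [0, 0, 0], 1],
    [[0, 0, 0.2], [0, 0, 0], 1],
    [[-0.16, -0.08, 0.2], [0, 0, 0], 1],
    [[-0.16, -0.08, 0.2], [0, 0, 0], 1],
    [[-0.16, -0.08, 0.2], [0, 0, 0], 1],
    [[-0.16, -0.08, 0.2], [0, 0, 0], 1],
    [[-0.16, -0.08, 0.2], [0, 0, 0], 1],
  ],
)

```text
t: 12.22
tool_pos: [0.4985, 0.0077, 0.2313]
orientation: [2.049, 2.366, 0.009]
force: [-0.1, -0.0, 0.2]
opening: 0.0006
```

```bash
python3 to.py; python3 look.py w12; python3 - <<'E'
from h import *
for n,(u0,v0,w,h) in {'scene':(170,130,140,115),'side':(180,150,120,110)}.items():
    c=cam(n); p=np.ascontiguousarray(c['pixels'][v0:v0+h,u0:u0+w,::-1]); cv2.imwrite(f'pics/{n}_12.png',cv2.resize(p,None,fx=5,fy=5,interpolation=cv2.INTER_CUBIC))
E
```

```text
t 12.225 cutter [ 47.6 -77.7 231.3] F cutter [-0.1 -0.   0.2] toolx yaw-cutter y 0.0023 toolz [ 0.012 -0.003 -1.   ] dq [ 0.003  0.008 -0.001 -0.001  0.003 -0.002]
12.225 [0.49854206 0.00774292 0.23127491] [2.04917539 2.36615257 0.00869021] [-0.14019838 -0.04455099  0.17891846]
```

View pics/w12.png

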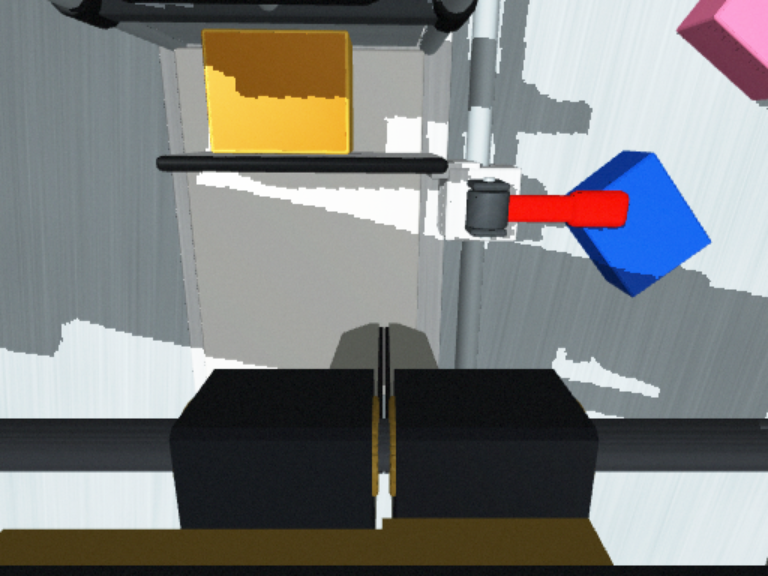

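View pics/scene_12.png

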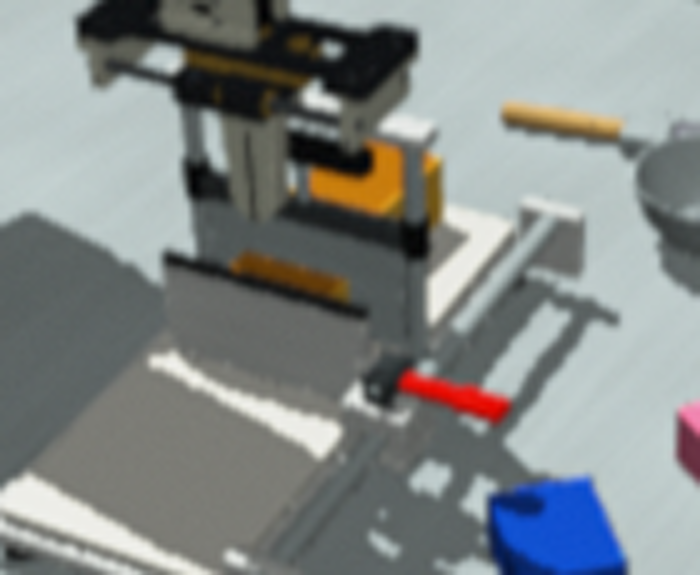

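```bash
python3 - <<'E'
from h import *
import pickle
p=np.load('p1.npy')
s,c=pickle.load(open('w12.pkl','rb'))
def bp(uv,z):
    f=192/np.tan(np.radians(c['fovy'])/2)
    d=np.array([(uv[0]-c['cx'])/f,(uv[1]-c['cy'])/f,1]); T=c['T']; d=T[:3,:3]@d
    P=T[:3,3]+d*(z-T[2,3])/d[2]; q=P[:2]-p[:2]; a=p[2]
    return np.round(np.r_[np.cos(a)*q[0]+np.sin(a)*q[1],-np.sin(a)*q[0]+np.cos(a)*q[1],z]*1e3,1)
for n,uv,z in [('bladeL',(190,47),.045),('bladeR',(425,49),.045),('farL',(204,30),.09),('farR',(350,31),.09),('nearL',(211,153),.09),('nearR',(350,153),.09),('trimfront',(300,155),.131),('trimback',(300,171),.131),('levertip',(628,210),.104)]: print(n,bp((np.array(uv)+.5)/1.5-.5,z))
print(robot.close_job(), robot.read_state()['t'])
E
```

```text
bladeL [-76.7  50.5  45. ]
bladeR [76.9 49.8 45. ]
farL [-52.2  52.5  90. ]
farR [30.2 52.3 90. ]
nearL [-54.5 -15.   90. ]
nearR [ 29.1 -14.9  90. ]
trimfront [  5.2 -14.4 131. ]
trimback [  4.8 -22.6 131. ]
levertip [195.4 -47.3 104. ]
the job is handed in; nothing more can be done
the job is handed in; nothing more can be done
```

I pushed the stop plate with the closed fingers until the piece was nipped against the blade, then swung the red lever over centre and it snapped home. I backed the arm clear and handed the job in at about 12 s of the 61 s allowed. No verdict was reported.

- **Snug fit:** the push force rose from about 3–4 N to 15 N at contact. With about 2.5 N of that being slide friction, I estimate roughly 12 N on the cheese. I only see the force at the end of each move, so I can't rule out a higher peak in between.
- **Piece:** in the last picture it is square to within about 0.01 rad. I measured about 67 mm between its blade-side and stop-side edges, and the stop face matched the near edge to about 1 mm.
- **Play at the blade:** the pictures can't settle it to 1.5 mm. My estimated cutter frame put the blade at y 50–52 mm instead of 55, an offset of about 3 mm. I therefore rely on the contact force as evidence that it is snug.
- **Lever:** it lies level, pointing to +x. The highest force I read while pushing it was about 15 N, and the force dropped to zero when it snapped over. The stop did not visibly move.
- **Other objects:** the arm never went near the big block, bowl, jar or brush. I saw no shift in them in the pictures, but I did not measure it.

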